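# Pack the turned stone rollers into the chest

## Robot

A 7-joint arm with a two-finger parallel gripper is mounted at the origin on the work surface. World frame = base frame: x ahead of the robot, y to its left, z up, the work surface at z = 0. Lengths are in m, angles in rad, forces in N, time in s.
With the tool pointing down it reaches from about 0.425 to 0.925 m from the base axis. Payload 6.8 kg.
Tool frame: the origin (TCP) lies at the very end of the fingers, on their centre line; the grasp point (between the pads) lies 19 mm behind it; z points along the fingers, y is the line along which they close (so a half turn about z gives the same grasp; the last joint's range is limited). The gripper opens to 85 mm and grips with 20 to 120 N. Pads are 22 mm wide; open, the fingers measure 114 mm over their backs; the gripper's body (76 mm by 85 mm) begins 54 mm behind the grasp point. The pads swing forward as they close: fully open they stand 13 mm farther back than shut.
Start: joints at [-1.403, 0.477, 0.022, 1.555, -0.011, 1.109, -0.083], TCP at [0.184, 0.65, 0.231] pointing down, gripper open.
Joint ranges: [-2.96, 2.96], [-0.34, 2.1], [-1.41, 1.46], [0.24, 2.44], [-1.37, 4.51], [0.17, 1.92], [-2.96, 2.96]. Speed limits (rad/s): [2.39, 2.39, 3.14, 3.14, 3.14, 3.14, 3.14].

## Interface

Orientations are given as a 3x3 rotation matrix whose columns are the frame's x, y, z axes.
In Python, from station import arm, viewer gives the robot as it stands.
- The arm moves only by the shell command python3 -m creep 'ROWS' [FORCE]. ROWS is a JSON object of lists of equal length, an entry for each row: "delta_rot": the turn, a rotation vector about the world's x, y, z in units of 5 degrees (1.0 is 5 degrees), a list of three; "translation": the shift along the world's x, y, z in units of 40 mm (1.0 is 40 mm), a list of three; "claw": the closure, from 0 (fully open) to 1 (shut). A call has 1 to 20 rows; each row is the pose to reach, as a shift and turn from the pose commanded when the call began; what a row does not reach only later rows make up. A row lasts 1/8 s, in which the tool goes at most 62.5 mm and 10.7 degrees, less where a joint would pass 70% of its speed; a pose out of reach is approached as far as the arm can. A call with a gripper value outside its range is refused whole. The fingers move at their own pace and stop on an object; FORCE is the grip in N (left out, the last holds). Time passes only in rows, so rows that repeat a pose let the fingers close. It gives the time, the measured TCP pose, the force, the opening and the grip force at its end, in the units of the state.
- arm.observe(): the state, without advancing time (a new reading comes with each control period).
- viewer.capture(name): name is "side" or "top"; returns the picture (400x640x3 uint8, red, green, blue); there is no depth.
- viewer.get_calibration(name): a dict with "intrinsics" (3x3 intrinsics, pixels), "world_from_camera" (4x4, takes a point from camera to world coordinates). Camera axes: x right, y down, z forward; pixel columns grow to the right and rows downward; lengths in m; the calibration is good to about 2 mm. A picture is of the moment at which its call begins. get_calibration takes no time and is no camera call.
- arm.sign_off(): hands the job in; it is judged then, once.
The state is a dict: "time": time; "joint_pos": joint angles; "qvel": joint speeds; "joint_torque": joint torques, N m; "position": TCP position; "tcp_rot": TCP orientation; "ft_force": force on the tool from outside, world axes, zero at the start; "moment": the same for the moment, N m; "grip_width": finger opening in m; "gripper_force": force on a finger pad.
Only numpy, scipy, OpenCV 4.12 (cv2) and the standard library are available. Lean on these libraries where they do the work, as an engineer would, in place of code of your own. Each camera call takes 0.05 s, during which the arm holds its last target. There are 200 camera calls.

## Task

Pack the finished stone rollers from the shallow tray: pry the wooden chest's lid up with the blade of the flat bar, open it, and lay every roller down in a bay of its own between the ribs on the chest's floor. Lay the bar back flat along the middle of its mat and shut the lid fully over the rollers.

Things in the scene. Friction and masses are not known exactly. Their poses are not given: they have to be found in the camera images.
- chest: Fixed wooden chest, 268 (x) by 136 mm (y), walls 6 mm; origin: centre of its underside. Front faces its -y. Floor top at 8 mm, side and back walls 62 mm high, front wall 50 mm: a 12 mm slot is open along the front under the closed lid. Green ribs 6 mm high, along y, leave four bays 32 mm wide and 124 mm long, 64 mm apart; a roller lying in a bay points along y, its centre 26 mm above the origin.
- hinge (a point): Middle of the lid's hinge line: chest frame (0, 68, 62) mm, on the lid's underside. The hinge line runs along the chest's x.
- lid_edge (a point): Middle of the lid's free front edge, on its underside, 142 mm from the hinge; when closed it is 6 mm in front of the chest's front face.
- lid (a joint): Angle of the lid (rad): 0 closed, 1.57 upright, 1.8 the stop; grows as the front edge rises. Wood, 268 mm wide, 142 mm from hinge to front edge, 8 mm thick, 0.15 kg. The hinge is stiff: the lid stays at whatever angle it is left; moving its edge takes under 3 N. Closed, it rests on the side and back walls.
- bar: Loose flat pry bar, 200 mm long, 0.13 kg: yellow handle with a dark collar (x from -100 to 0 mm, 24 mm wide and high), steel blade (x from 0 to 100 mm, 30 mm wide, 4 mm thick). Both share one flat underside, on which it lies. Origin on the underside at mid-length, where handle and blade meet; x points to the blade's tip, z up.
- mat: Fixed black rubber mat for the bar, 250 mm (x) by 100 mm (y), 4 mm thick; origin at the centre of its underside. The bar starts lying along its x, and goes back along it, either way round.
- tray: Fixed shallow white tray with a blue rim, 330 mm (x) by 260 mm (y) outside; origin at the centre of its underside; floor 4 mm thick, rim 8 mm thick and 13 mm high over the bench. The rollers start here, lying on their sides.
- bay1 (a point): Centre of bay 1 of the chest's floor, on the floor (chest frame x = -96 mm, y = 0, z = 8 mm).
- bay2 (a point): Centre of bay 2 of the chest's floor, on the floor (chest frame x = -32 mm, y = 0, z = 8 mm).
- bay3 (a point): Centre of bay 3 of the chest's floor, on the floor (chest frame x = 32 mm, y = 0, z = 8 mm).
- bay4 (a point): Centre of bay 4 of the chest's floor, on the floor (chest frame x = 96 mm, y = 0, z = 8 mm).
- roller1: Dark stone roller, a plain cylinder 36 mm in diameter and 100 mm long, 0.2 to 0.36 kg; origin at its centre, its axis is its own y. It rolls away when pushed. It may be absent (None from the start).
- roller2: Dark stone roller, a plain cylinder 36 mm in diameter and 100 mm long, 0.2 to 0.36 kg; origin at its centre, its axis is its own y. It rolls away when pushed. It may be absent (None from the start).
- roller3: Dark stone roller, a plain cylinder 36 mm in diameter and 100 mm long, 0.2 to 0.36 kg; origin at its centre, its axis is its own y. It rolls away when pushed. It may be absent (None from the start).
- roller4: Dark stone roller, a plain cylinder 36 mm in diameter and 100 mm long, 0.2 to 0.36 kg; origin at its centre, its axis is its own y. It rolls away when pushed. It may be absent (None from the start).
- hammer: Bystander: hammer lying on the bench beyond the mat; leave it alone.
- pot: Bystander: white plastic pot, 90 mm across, 60 mm high; leave it alone.
- stone: Bystander: rough grey stone block, 130 x 80 x 50 mm; leave it alone.

How it is judged:
By the outcome, as a careful person would: the job done as asked, in the order asked, and still so for the second after the job is handed in, with the robot touching nothing.
Of roller1, roller2, roller3, roller4 only 3 to 4 are there at a start; the rules pass over those that are not, and their reading is None.
At some moment in a run one of bar, roller1, roller2, roller3, roller4 may be knocked a few centimetres aside while the robot is not near it.
Once in a run the grip may slacken for a moment while it holds something.
It also fails if it takes over 210 s, if anything falls off the work surface, if the arm or the gripper's body presses on something with over 40 N, if the wrist force passes 120 N, or if a joint passes its speed limit or range.

## Working session

There is one attempt and no reset: what is moved stays moved. The work goes in short steps, Python scripts to look and compute and a shell command to move; the robot and the scene stay as the last step left them, time stands still between calls to the robot, and variables do not carry over. Pictures are saved under pics/ and viewed, at most 14 in all, crops included, and the job is handed in when it is done.

```bash
ls; mkdir -p pics; cat > h.py <<'E'
import numpy as np, cv2
from station import arm, viewer
def snap(n,f=None):
    im=np.array(viewer.capture(n))
    if f: cv2.imwrite('pics/'+f,im[:,:,::-1])
    return im
def ray(n,u,v):
    c=viewer.get_calibration(n);K=np.array(c['intrinsics']);T=np.array(c['world_from_camera'])
    d=T[:3,:3]@np.linalg.inv(K)@np.array([u,v,1.]);return T[:3,3],d
def onz(n,u,v,z):
    o,d=ray(n,u,v);return o+d*(z-o[2])/d[2]
def proj(n,p):
    c=viewer.get_calibration(n);K=np.array(c['intrinsics']);T=np.linalg.inv(np.array(c['world_from_camera']))
    q=K@(T[:3,:3]@np.array(p)+T[:3,3]);return q[:2]/q[2]
E
python3 - <<'E'
from h import *
np.set_printoptions(precision=4,suppress=True)
a=snap('top');b=snap('side')
cv2.imwrite('pics/top0.png',a[:,:,::-1]);cv2.imwrite('pics/side0.png',b[:,:,::-1])
for n in('top','side'):print(viewer.get_calibration(n))
s=arm.observe();print(s['position'],s['tcp_rot'],s['grip_width'],s['time'])
E
```

```text
pics
{'intrinsics': array([[396.4261,   0.    , 318.7239],
       [  0.    , 396.4261, 194.1125],
       [  0.    ,   0.    ,   1.    ]]), 'world_from_camera': array([[ 0.0227, -0.9925,  0.1197,  0.3973],
       [-0.9997, -0.0224,  0.0039, -0.0095],
       [-0.0012, -0.1198, -0.9928,  1.3413],
       [ 0.    ,  0.    ,  0.    ,  1.    ]])}
{'intrinsics': array([[465.6167,   0.    , 322.2729],
       [  0.    , 465.6167, 203.2599],
       [  0.    ,   0.    ,   1.    ]]), 'world_from_camera': array([[ 0.735 , -0.3967,  0.55  , -0.1471],
       [-0.6781, -0.4368,  0.5911, -0.7938],
       [ 0.0058, -0.8074, -0.59  ,  0.8612],
       [ 0.    ,  0.    ,  0.    ,  1.    ]])}
[0.1837 0.649  0.2304] [[-0.9622  0.2723 -0.0003]
 [ 0.2723  0.9622 -0.0016]
 [-0.0001 -0.0016 -1.    ]] 0.08551575479506188 0.1
```

View pics/top0.png

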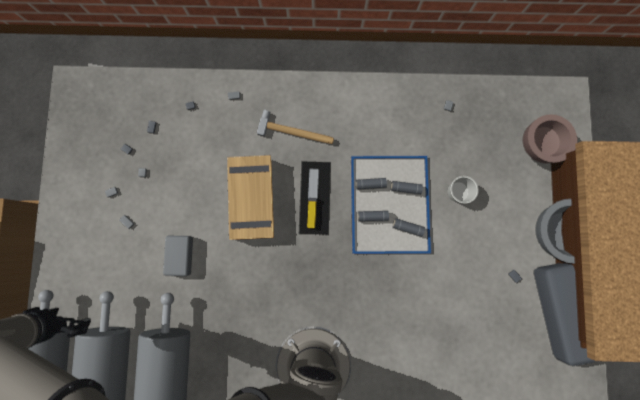

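View pics/side0.png

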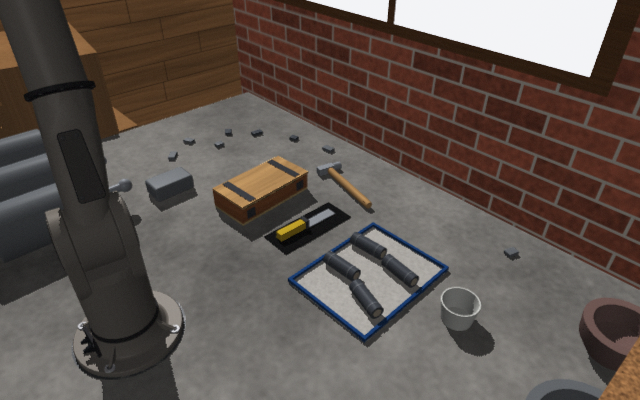

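The top view shows the chest at (250,197), the bar on its mat at (312,198) with the blade toward +x, and four rollers near (372,183), (407,187), (373,216) and (410,228). The side view agrees. Next I'll zoom in on the chest and measure.

```bash
cat >> h.py <<'E'
def rect(mask):
    cs,_=cv2.findContours(mask.astype(np.uint8),cv2.RETR_EXTERNAL,cv2.CHAIN_APPROX_NONE)
    return sorted(cs,key=cv2.contourArea,reverse=True)
def hsv(im): return cv2.cvtColor(im,cv2.COLOR_RGB2HSV).astype(int)
E
python3 - <<'E'
from h import *
np.set_printoptions(precision=4,suppress=True)
a=snap('top');b=snap('side')
A=cv2.resize(a[140:265,215:440],None,fx=3.5,fy=3.5,interpolation=cv2.INTER_CUBIC)[:,:790]
B=cv2.resize(b[140:260,205:375],None,fx=4.5,fy=4.5,interpolation=cv2.INTER_CUBIC)
cv2.imwrite('pics/ztop.png',A[:,:,::-1]);cv2.imwrite('pics/zside.png',B[:,:,::-1])
h=hsv(a);H,S,V=h[...,0],h[...,1],h[...,2]
roi=np.zeros(H.shape,bool);roi[140:265,215:440]=1
def report(name,m,z,k=1,minA=15):
    for c in rect(m&roi)[:k]:
        (u,v),(w,hh),an=cv2.minAreaRect(c)
        bx=cv2.boxPoints(((u,v),(w+1,hh+1),an))
        P=np.array([onz('top',*p,z)[:2] for p in bx]);e=P[1:]-P[:-1];L=np.linalg.norm(e,axis=1)
        i=0 if L[0]>L[1] else 1
        print(name,(round(u,1),round(v,1)),'ctr',P.mean(0),'L',L[:2],'ang',np.degrees(np.arctan2(e[i][1],e[i][0]))%180,cv2.contourArea(c))
report('wood',(H>8)&(H<25)&(S>70)&(V>80)&(np.arange(640)[None]<300)&(np.arange(400)[:,None]>150),.07)
report('yellow',(H>20)&(H<35)&(S>150)&(np.arange(640)[None]>290),.028)
report('mat',(V<30)&(np.arange(640)[None]>290)&(np.arange(640)[None]<340),.004)
report('blue',(H>100)&(H<125)&(S>120),.013)
tr=(np.arange(640)[None]>353)&(np.arange(640)[None]<428)&(np.arange(400)[:,None]>160)&(np.arange(400)[:,None]<250)
report('roll',(V<120)&tr,.022,5)
print(a[185,314],a[170,314],a[210,312],a[183,372],a[200,390],a[175,305])
E
```

```text
wood (250.0, 197.2) ctr [0.5373 0.2172] L [0.1497 0.2742] ang 4.055701811591604 3561.5
yellow (311.5, 214.6) ctr [0.487  0.0181] L [0.094 0.033] ang 177.11666436966024 208.0
mat (318.9, 214.2) ctr [ 0.4906 -0.0063] L [0.1175 0.0353] ang 169.71021580939725 158.5
blue (391.0, 204.5) ctr [ 0.5302 -0.2481] L [0.2697 0.3312] ang 179.36768509248432 7286.0
roll (390.5, 205.0) ctr [ 0.5272 -0.2448] L [0.2505 0.2986] ang 179.4195264297259 913.0
roll (393.5, 221.6) ctr [ 0.4701 -0.2544] L [0.0618 0.2469] ang 77.15661960151942 733.0
roll (427.0, 168.0) ctr [ 0.6535 -0.3679] L [0.0034 0.0515] ang 179.43680776969273 0.0
[148 151 154] [145 148 150] [180 159  40] [88 92 97] [169 168 162] [33 34 33]
```

View pics/ztop.png

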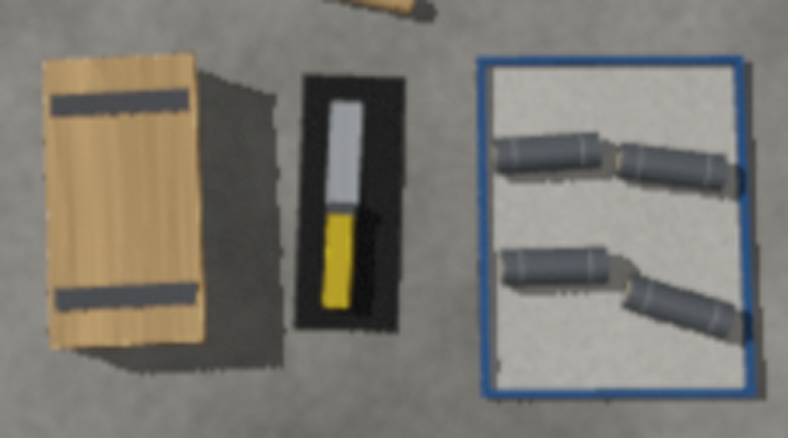

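View pics/zside.png

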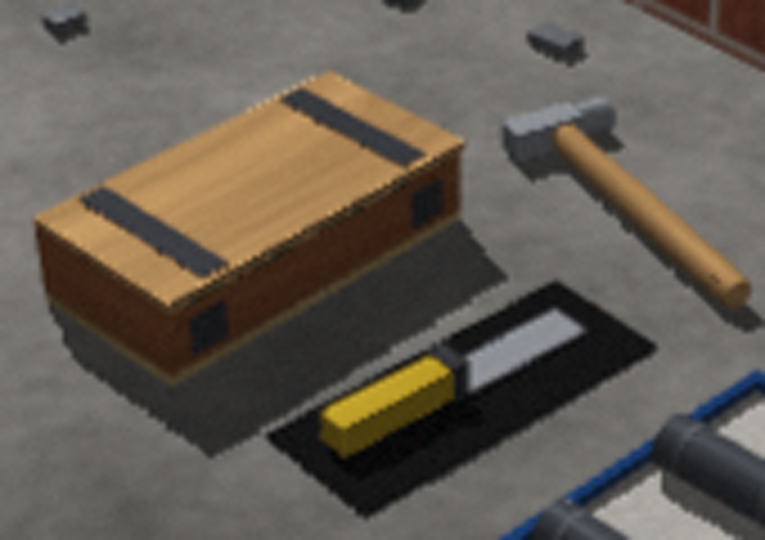

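The zoom shows the lid corners in crop pixels at (45,62), (193,55), (203,342) and (52,348). The face with dark clasps points toward the mat. The four rollers lie roughly along y, and the bar sits near the mat's middle. I'll refine these now and decide which side is the front.

```bash
python3 - <<'E'
from h import *
np.set_printoptions(precision=4,suppress=True)
a=snap('top');b=snap('side')
lid=[(45,62),(193,55),(203,342),(52,348)]
T=np.array([onz('top',215+u/3.5,140+v/3.5,.070) for u,v in lid])
print('lid top from top',T[:,:2].tolist(),T.mean(0))
for k,(u,v,z) in {'lidL':(36,221,.07),'lidF0':(172,305,.07),'lidF1':(463,145,.07),'lidBk':(328,72,.07),'base0':(175,380,0),'base1':(460,215,0),'baseL':(53,302,0)}.items(): print(k,onz('side',205+u/4.5,140+v/4.5,z)[:2])
P=a.astype(int)
def rep(name,m,n,z,k,x0,x1,y0,y1):
    r=np.zeros(m.shape,bool);r[y0:y1,x0:x1]=1
    for c in rect(m&r)[:k]:
        (u,v),(w,h),an=cv2.minAreaRect(c);bx=cv2.boxPoints(((u,v),(w+1,h+1),an))
        Q=np.array([onz(n,*p,z)[:2] for p in bx]);e=Q[1:]-Q[:-1];L=np.linalg.norm(e,axis=1);i=int(L[0]<L[1])
        print(name,n,(round(u,1),round(v,1)),Q.mean(0),L[:2],'ang',np.degrees(np.arctan2(e[i][1],e[i][0]))%180)
bl=(P[...,2]-P[...,0]>3)&(P[...,2]<140)
rep('roll',bl,'top',.030,4,357,427,160,248)
bd=(P.min(2)>120)
rep('blade',bd,'top',.008,1,302,328,160,205)
h=hsv(a);rep('yel',(h[...,0]>20)&(h[...,0]<35)&(h[...,1]>150),'top',.028,1,300,328,190,235)
m=(P.max(2)<45)|bd|(h[...,1]>150);rep('mat',m,'top',.004,1,297,333,155,240)
E
```

```text
lid top from top [[0.6636370479690937, 0.2950546783957837], [0.6733948914637805, 0.15715790163796114], [0.4073022739414579, 0.13808772633489347], [0.39875293913029497, 0.27537387627353416]] [0.5358 0.2164 0.07  ]
lidL [0.3966 0.272 ]
lidF0 [0.4096 0.1338]
lidF1 [0.6697 0.152 ]
lidBk [0.6621 0.2953]
base0 [0.4129 0.1466]
base1 [0.6775 0.1656]
baseL [0.4004 0.2736]
roll top (373.5, 215.5) [ 0.4882 -0.1872] [0.0994 0.0331] ang 91.2959004905144
roll top (409.1, 227.3) [ 0.4519 -0.3048] [0.0333 0.1015] ang 74.07497179006286
roll top (407.2, 187.4) [ 0.5848 -0.2991] [0.0347 0.1024] ang 83.585147992807
roll top (371.6, 183.2) [ 0.5962 -0.1803] [0.1005 0.0339] ang 95.73757177757427
blade top (313.0, 183.5) [0.5941 0.016 ] [0.0307 0.0962] ang 1.3224456487696443
yel top (311.5, 214.5) [0.4872 0.0181] [0.0333 0.093 ] ang 1.3397567636238534
mat top (314.7, 197.6) [0.5475 0.0092] [0.2472 0.1003] ang 179.59120623246233
```

The front faces world -y, since the lid overhangs there. Chest centre is about (0.535, 0.218) with yaw +4°, the bar's origin is about (0.545, 0.017), and the mat's centre is about (0.5475, 0.009). I'll move over the bar's handle.

```bash
python3 -m creep '{"translation":[[4,-8,-0.4],[4,-8,-0.4],[4,-8,-0.4],[4,-8,-0.4],[4,-8,-0.4],[4,-8,-0.4],[4,-8,-0.4],[8.15,-15.8,-0.7],[8.15,-15.8,-0.7],[8.15,-15.8,-0.7],[8.15,-15.8,-0.7],[8.15,-15.8,-0.7],[8.15,-15.8,-0.7],[8.15,-15.8,-0.7],[8.15,-15.8,-0.7],[8.15,-15.8,-0.7],[8.15,-15.8,-0.7],[8.15,-15.8,-0.7],[8.15,-15.8,-0.7],[8.15,-15.8,-0.7]],"delta_rot":[[0,0,-16],[0,0,-16],[0,0,-16],[0,0,-16],[0,0,-16],[0,0,-16],[0,0,-16],[0,0,-16],[0,0,-32.8],[0,0,-32.8],[0,0,-32.8],[0,0,-32.8],[0,0,-32.8],[0,0,-32.8],[0,0,-32.8],[0,0,-32.8],[0,0,-32.8],[0,0,-32.8],[0,0,-32.8],[0,0,-32.8]],"claw":[0,0,0,0,0,0,0,0,0,0,0,0,0,0,0,0,0,0,0,0]}' 60; python3 -c "
from station import arm;import numpy as np;s=arm.observe();print(np.round(s['joint_pos'],3),np.round(s['tcp_rot'],3))"
```

```text
time: 2.8
position: [0.5098, 0.0175, 0.2034]
tcp_rot: [[1.0, 0.004, 0.0], [0.004, -1.0, 0.0], [0.0, -0.0, -1.0]]
ft_force: [0.1, 0.2, -0.1]
grip_width: 0.0854
gripper_force: 0.0
[-0.85   0.311  0.849  2.015 -0.289  0.937 -1.418] [[ 1.     0.004  0.   ]
 [ 0.004 -1.     0.   ]
 [ 0.    -0.    -1.   ]]
```

```bash
python3 -m creep '{"translation":[[0,0,-4],[0,0,-4],[0,0,-4],[0,0,-4],[0,0,-4.9],[0,0,-4.9],[0,0,-4.9],[0,0,-4.9],[0,0,-4.9],[0,0,-4.9],[0,0,-4.9],[0,0,-4.9],[0,0,-4.9],[0,0,-4.9],[0,0,-4.9],[0,0,-4.9]],"delta_rot":[[0,0,0],[0,0,0],[0,0,0],[0,0,0],[0,0,0],[0,0,0],[0,0,0],[0,0,0],[0,0,0],[0,0,0],[0,0,0],[0,0,0],[0,0,0],[0,0,0],[0,0,0],[0,0,0]],"claw":[0,0,0,0,0,0,0,0,0.9,0.9,0.9,0.9,0.9,0.9,0.9,0.9]}' 110
```

```text
time: 4.8
position: [0.5099, 0.0174, 0.0078]
tcp_rot: [[1.0, 0.003, 0.0], [0.003, -1.0, 0.001], [0.0, -0.001, -1.0]]
ft_force: [-1.4, 0.3, 8.7]
grip_width: 0.0219
gripper_force: 108.2
```

```bash
python3 -m creep '{"translation":[[0,0,3],[0,0,3.5],[0,0,3.5],[0.5,-0.5,3.5],[1.05,-1.1,3.5],[1.05,-1.1,3.5],[1.05,-1.1,3.5],[1.05,-1.1,3.5],[1.05,-1.1,3.5],[1.05,-1.1,3.5],[1.05,-1.1,3.5],[1.05,-1.1,3.5],[1.05,-1.1,3.5],[1.05,-1.1,3.5],[1.05,-1.1,3.5],[1.05,-1.1,3.5]],"delta_rot":[[0,0,0],[0,0,0],[0,0,2],[0,0,4],[0,0,6],[0,0,8],[0,0,10],[0,0,12],[0,0,14],[0,0,16],[0,0,17.5],[0,0,18.8],[0,0,18.8],[0,0,18.8],[0,0,18.8],[0,0,18.8]],"claw":[0.9,0.9,0.9,0.9,0.9,0.9,0.9,0.9,0.9,0.9,0.9,0.9,0.9,0.9,0.9,0.9]}'; python3 - <<'E'
from h import *
a=snap('top');b=snap('side')
A=cv2.resize(a[110:280,215:375],None,fx=2.5,fy=2.5)
B=cv2.resize(b[120:290,185:345],None,fx=2.5,fy=2.5)
cv2.imwrite('pics/lift.png',np.hstack([A,B])[:,:,::-1])
E
```

```text
time: 6.8
position: [0.5518, -0.0264, 0.1473]
tcp_rot: [[-0.073, 0.997, -0.0], [0.997, 0.073, -0.0], [-0.0, -0.0, -1.0]]
ft_force: [1.0, 1.0, -2.3]
grip_width: 0.022
gripper_force: 111.0
```

View pics/lift.png

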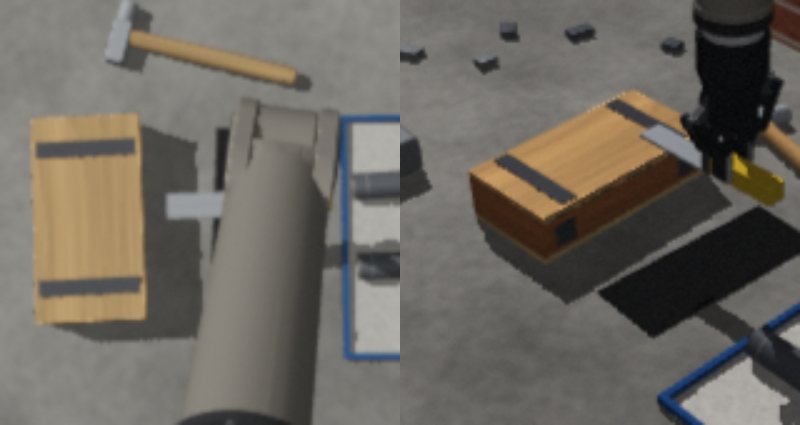

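The picture shows the bar level in the grip, with its tip at about (281,192) in the top view and (283,172) in the side view. I'll triangulate the tip.

```bash
cat >> h.py <<'E'
def tri(pt,ps):
    A=[];B=[]
    for n,(u,v) in(('top',pt),('side',ps)):
        o,d=ray(n,u,v);d=d/np.linalg.norm(d);M=np.eye(3)-np.outer(d,d);A.append(M);B.append(M@o)
    return np.linalg.lstsq(np.vstack(A),np.hstack(B),rcond=None)[0]
E
python3 - <<'E'
from h import *
print(onz('top',281.4,192.4,.1475),tri((281.4,192.4),(283.4,172.4)))
print('proj expected tip',proj('top',(.542,.1082,.1475)),proj('side',(.542,.1082,.1475)))
E
```

```text
[0.54391398 0.10859332 0.1475    ] [0.54294985 0.11008253 0.14317923]
proj expected tip [281.50809645 193.02858576] [284.12746039 171.44259422]
```

```bash
python3 -m creep '{"translation":[[0,0,-1],[0,0,-2],[0,0,-2.24],[0,0,-2.24],[0,0,-2.24],[0,0,-2.24],[-0.02,0.3,-2.24],[-0.04,0.6,-2.24],[-0.06,0.8,-2.24],[-0.07,0.95,-2.24],[-0.08,1.1,-2.24],[-0.08,1.1,-2.24],[-0.08,1.1,-2.24]],"delta_rot":[[0,0,0],[0,0,0],[0,0,0],[0,0,0],[0,0,0],[0,0,0],[0,0,0],[0,0,0],[0,0,0],[0,0,0],[0,0,0],[0,0,0],[0,0,0]],"claw":[0.9,0.9,0.9,0.9,0.9,0.9,0.9,0.9,0.9,0.9,0.9,0.9,0.9]}'; python3 -m creep '{"translation":[[-0.01,0.2,0],[-0.02,0.4,0],[-0.04,0.5,0],[-0.04,0.5,0]],"delta_rot":[[0,0,0],[0,0,0],[0,0,0],[0,0,0]],"claw":[0.9,0.9,0.9,0.9]}'
python3 - <<'E'
from h import *
a=snap('top');b=snap('side')
A=cv2.resize(a[110:280,215:375],None,fx=2.5,fy=2.5)
B=cv2.resize(b[120:290,185:345],None,fx=2.5,fy=2.5)
cv2.imwrite('pics/ins.png',np.hstack([A,B])[:,:,::-1])
E
```

```text
time: 8.52
position: [0.5486, 0.0172, 0.0577]
tcp_rot: [[-0.073, 0.997, 0.0], [0.997, 0.073, -0.0], [-0.0, 0.0, -1.0]]
ft_force: [0.6, 0.2, -2.1]
grip_width: 0.0217
gripper_force: 110.9
time: 9.02
position: [0.5469, 0.0381, 0.0577]
tcp_rot: [[-0.074, 0.997, -0.0], [0.997, 0.074, 0.0], [0.0, -0.0, -1.0]]
ft_force: [-0.1, 0.1, -1.3]
grip_width: 0.0214
gripper_force: 110.9
```

View pics/ins.png

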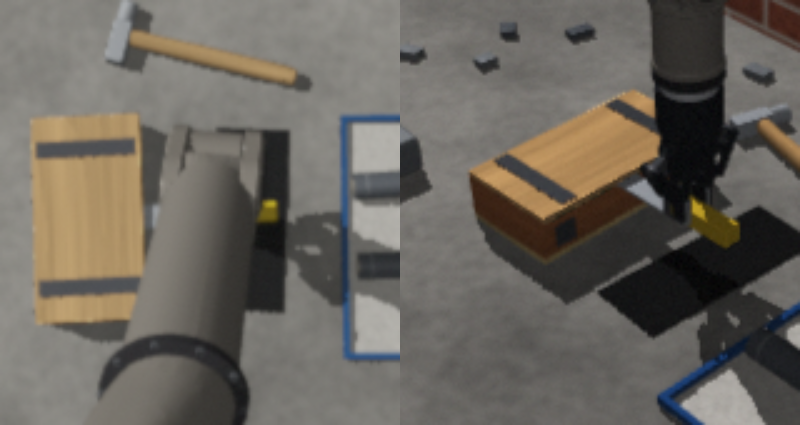

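The blade is 20 mm under the lid's edge with no contact force. I'll pry up now.

```bash
python3 -m creep '{"translation":[[0,0,0.2],[0,0,0.4],[0,0.05,0.6],[0,0.1,0.8],[-0.01,0.15,1.0],[-0.01,0.2,1.2],[-0.02,0.3,1.4],[-0.03,0.4,1.6],[-0.04,0.5,1.8],[-0.05,0.6,2.0],[-0.05,0.7,2.2],[-0.06,0.8,2.4],[-0.07,0.9,2.6],[-0.07,0.9,2.6]],"delta_rot":[[0,0,0],[0,0,0],[0,0,0],[0,0,0],[0,0,0],[0,0,0],[0,0,0],[0,0,0],[0,0,0],[0,0,0],[0,0,0],[0,0,0],[0,0,0],[0,0,0]],"claw":[0.9,0.9,0.9,0.9,0.9,0.9,0.9,0.9,0.9,0.9,0.9,0.9,0.9,0.9]}'
python3 - <<'E'
from h import *
a=snap('top');b=snap('side')
A=cv2.resize(a[110:280,215:375],None,fx=2.5,fy=2.5)
B=cv2.resize(b[120:290,185:345],None,fx=2.5,fy=2.5)
cv2.imwrite('pics/pry.png',np.hstack([A,B])[:,:,::-1])
E
```

```text
time: 10.88
position: [0.5447, 0.0741, 0.1625]
tcp_rot: [[-0.074, 0.997, 0.001], [0.997, 0.074, 0.001], [0.001, 0.001, -1.0]]
ft_force: [-0.0, 0.7, -1.0]
grip_width: 0.0216
gripper_force: 110.9
```

View pics/pry.png

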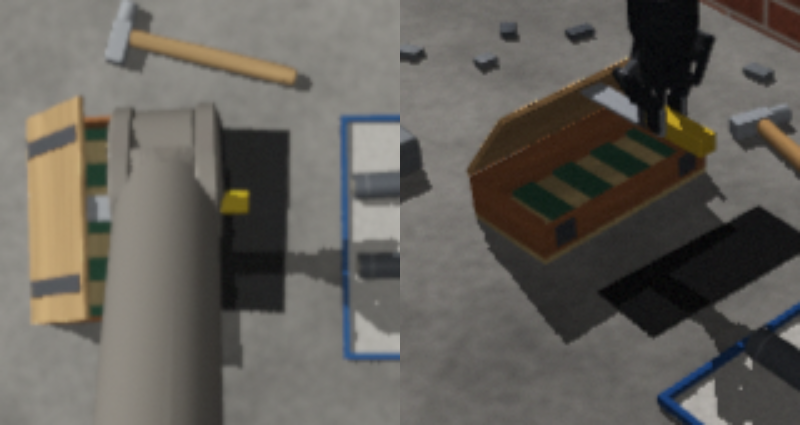

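The lid stands at about 50° on the blade and the bays are visible. I'll push on to past upright.

```bash
python3 -m creep '{"translation":[[-0.02,0.25,0],[-0.04,0.5,0],[-0.06,0.75,0],[-0.07,1.0,0],[-0.09,1.25,0],[-0.11,1.5,0],[-0.13,1.75,0],[-0.15,2.0,0],[-0.16,2.2,0],[-0.18,2.4,0],[-0.18,2.4,0],[-0.18,2.4,0]],"delta_rot":[[0,0,0],[0,0,0],[0,0,0],[0,0,0],[0,0,0],[0,0,0],[0,0,0],[0,0,0],[0,0,0],[0,0,0],[0,0,0],[0,0,0]],"claw":[0.9,0.9,0.9,0.9,0.9,0.9,0.9,0.9,0.9,0.9,0.9,0.9]}'
python3 - <<'E'
from h import *
a=snap('top');b=snap('side')
A=cv2.resize(a[110:280,195:355],None,fx=2.5,fy=2.5)
B=cv2.resize(b[100:270,185:345],None,fx=2.5,fy=2.5)
cv2.imwrite('pics/open.png',np.hstack([A,B])[:,:,::-1])
E
```

```text
time: 12.48
position: [0.5369, 0.1697, 0.1617]
tcp_rot: [[-0.073, 0.997, -0.0], [0.997, 0.073, 0.0], [0.0, -0.0, -1.0]]
ft_force: [-0.3, -0.4, -1.4]
grip_width: 0.0216
gripper_force: 110.9
```

View pics/open.png

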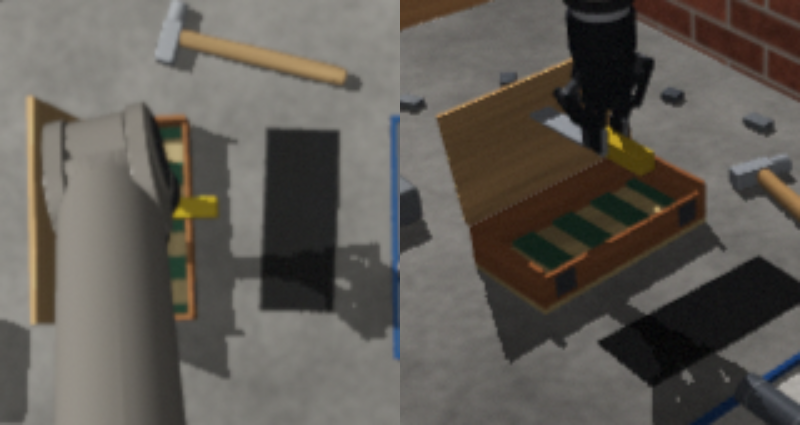

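The lid is past upright. I'll back the bar out and hover over the mat, then remeasure the mat now that it's empty.

```bash
python3 -m creep '{"translation":[[0.05,-0.7,0],[0.1,-1.5,0],[0.15,-2.2,0],[0.2,-3,0],[0,-3.5,0],[-0.3,-4,0],[-0.61,-4,0],[-0.61,-4,0],[-0.61,-4,0],[-0.61,-4,0],[-0.61,-4,0],[-0.61,-4,0],[-0.61,-4,0],[-0.61,-4,0],[-0.61,-4,-1],[-0.61,-4,-1]],"delta_rot":[[0,0,0],[0,0,0],[0,0,0],[0,0,-2],[0,0,-4],[0,0,-6],[0,0,-8],[0,0,-10],[0,0,-12],[0,0,-14],[0,0,-16],[0,0,-18],[0,0,-18.8],[0,0,-18.8],[0,0,-18.8],[0,0,-18.8]],"claw":[0.9,0.9,0.9,0.9,0.9,0.9,0.9,0.9,0.9,0.9,0.9,0.9,0.9,0.9,0.9,0.9]}'
python3 - <<'E'
from h import *
b=snap('side');a=snap('top')
for n,im,(x0,x1,y0,y1) in(('side',b,(255,360,195,260)),('top',a,(297,333,155,240))):
    m=np.zeros(im.shape[:2],bool);m[y0:y1,x0:x1]=(im.max(2)<48)[y0:y1,x0:x1]
    c=rect(m)[0];bx=cv2.approxPolyDP(cv2.convexHull(c),4,True)[:,0]
    print(n,bx.tolist(),[onz(n,*p,.004)[:2].round(4).tolist() for p in bx])
B=cv2.resize(b[100:290,200:400],None,fx=2.8,fy=2.8)
cv2.imwrite('pics/mat.png',B[:,:,::-1])
E
```

```text
time: 14.58
position: [0.5106, 0.0094, 0.12]
tcp_rot: [[1.0, 0.005, -0.005], [0.005, -1.0, -0.001], [-0.005, 0.001, -1.0]]
ft_force: [0.3, -0.2, -1.4]
grip_width: 0.0216
gripper_force: 110.9
side [[350, 217], [286, 254], [265, 237], [327, 203]] [[0.6661, -0.0423], [0.4208, -0.0403], [0.4217, 0.055], [0.6638, 0.0561]]
top [[332, 197], [327, 233], [319, 233]] [[0.5497, -0.0495], [0.4277, -0.035], [0.4271, -0.0081]]
```

View pics/mat.png

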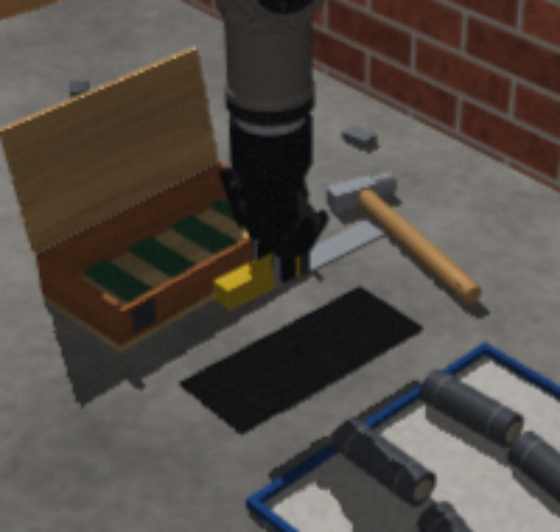

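The mat's centre comes out at about (0.5455, 0.008) from both views, so I'll lay the bar down, release it and go to the first roller.

```bash
python3 -m creep '{"translation":[[0,-0.03,-1],[0,-0.03,-2],[0,-0.03,-2.5],[0,-0.03,-2.7],[0,-0.03,-2.8],[0,-0.03,-2.8],[0,-0.03,-2.8],[0,-0.03,-2.8],[0,-0.03,-2.8],[0,-0.03,-2.8],[0,-0.03,-2.8],[0,-0.03,-2.8],[0,-0.03,-1.5],[0,-0.03,0],[0,-0.03,1],[0,-2.5,1],[0,-2.5,1],[0,-2.5,1]],"delta_rot":[[0,0,0],[0,0,0],[0,0,0],[0,0,0],[0,0,0],[0,0,0],[0,0,0],[0,0,0],[0,0,0],[0,0,0],[0,0,0],[0,0,0],[0,0,0],[0,0,0],[0,0,0],[0,0,0],[0,0,0],[0,0,0]],"claw":[0.9,0.9,0.9,0.9,0.9,0.9,0.9,0,0,0,0,0,0,0,0,0,0,0]}' 
cat > look.py <<'E'
from h import *
np.set_printoptions(precision=4,suppress=True)
def rep(name,P,m,z,k,x0,x1,y0,y1,amin=60):
    r=np.zeros(m.shape,bool);r[y0:y1,x0:x1]=1
    for c in rect(m&r)[:k]:
        if cv2.contourArea(c)<amin: continue
        (u,v),(w,h),an=cv2.minAreaRect(c);bx=cv2.boxPoints(((u,v),(w+1,h+1),an))
        Q=np.array([onz('top',*p,z)[:2] for p in bx]);e=Q[1:]-Q[:-1];L=np.linalg.norm(e,axis=1);i=int(L[0]<L[1])
        print(name,(round(u,1),round(v,1)),Q.mean(0),L[:2],'ang',np.degrees(np.arctan2(e[i][1],e[i][0]))%180)
def look():
    a=snap('top');P=a.astype(int);h=hsv(a)
    rep('roll',P,(P[...,2]-P[...,0]>3)&(P[...,2]<140),.030,4,357,427,160,248)
    rep('blade',P,P.min(2)>120,.008,1,302,328,160,205)
    rep('yel',P,(h[...,0]>20)&(h[...,0]<35)&(h[...,1]>150),.028,1,300,328,190,235)
if __name__=='__main__': look()
E
python3 look.py
```

```text
time: 16.92
position: [0.5121, -0.0938, 0.1622]
tcp_rot: [[1.0, -0.002, 0.001], [-0.002, -1.0, -0.001], [0.001, 0.001, -1.0]]
ft_force: [-0.6, -0.6, 0.2]
grip_width: 0.0853
gripper_force: 0.0
roll (407.3, 187.2) [ 0.5853 -0.2993] [0.034  0.1029] ang 84.06298680916053
roll (409.1, 227.4) [ 0.4518 -0.3046] [0.0319 0.0994] ang 73.52092895764574
roll (377.5, 217.5) [ 0.4819 -0.2005] [0.053  0.0331] ang 91.29624437481148
blade (315.8, 182.2) [0.5989 0.0065] [0.1002 0.0322] ang 177.0809486891894
yel (313.9, 213.6) [0.4905 0.0103] [0.0933 0.0333] ang 177.6620328355644
```

The bar is down on the mat's middle line. Next is roller A at (0.586, -0.301), axis at 84°.

```bash
python3 -m creep '{"translation":[[0.9,-2.5,-0.5],[1.86,-5.2,-0.5],[1.86,-5.2,-0.5],[1.86,-5.2,-0.5],[1.86,-5.2,-0.5],[1.86,-5.2,-0.5],[1.86,-5.2,-0.5],[1.86,-5.2,-0.5],[1.86,-5.2,-0.5],[1.86,-5.2,-2],[1.86,-5.2,-3],[1.86,-5.2,-3.8],[1.86,-5.2,-3.8],[1.86,-5.2,-3.8],[1.86,-5.2,-3.8],[1.86,-5.2,-3.8],[1.86,-5.2,-3.8],[1.86,-5.2,-3.8],[1.86,-5.2,-3.8],[1.86,-5.2,-3.8]],"delta_rot":[[0,0,2],[0,0,4],[0,0,6],[0,0,8],[0,0,10],[0,0,12],[0,0,14],[0,0,16],[0,0,16.8],[0,0,16.8],[0,0,16.8],[0,0,16.8],[0,0,16.8],[0,0,16.8],[0,0,16.8],[0,0,16.8],[0,0,16.8],[0,0,16.8],[0,0,16.8],[0,0,16.8]],"claw":[0,0,0,0,0,0,0,0,0,0,0,0,0,0,0.8,0.8,0.8,0.8,0.8,0.8]}' 100
python3 -m creep '{"translation":[[0,0,1],[0,0,2],[0,0,2.7],[0,0,2.7]],"delta_rot":[[0,0,0],[0,0,0],[0,0,0],[0,0,0]],"claw":[0.8,0.8,0.8,0.8]}'
python3 - <<'E'
from h import *
b=snap('side')
B=cv2.resize(b[90:340,200:480],None,fx=2.8,fy=2.4)
cv2.imwrite('pics/r1.png',B[:,:,::-1])
E
```

```text
time: 19.48
position: [0.5875, -0.2987, 0.0109]
tcp_rot: [[0.101, 0.995, 0.001], [0.995, -0.101, -0.0], [0.0, 0.001, -1.0]]
ft_force: [-1.4, 0.8, 6.2]
grip_width: 0.0331
gripper_force: 98.9
time: 19.98
position: [0.5882, -0.2992, 0.1198]
tcp_rot: [[0.101, 0.995, 0.004], [0.995, -0.101, -0.001], [-0.001, 0.004, -1.0]]
ft_force: [-0.1, -1.3, -3.0]
grip_width: 0.0332
gripper_force: 100.5
```

View pics/r1.png

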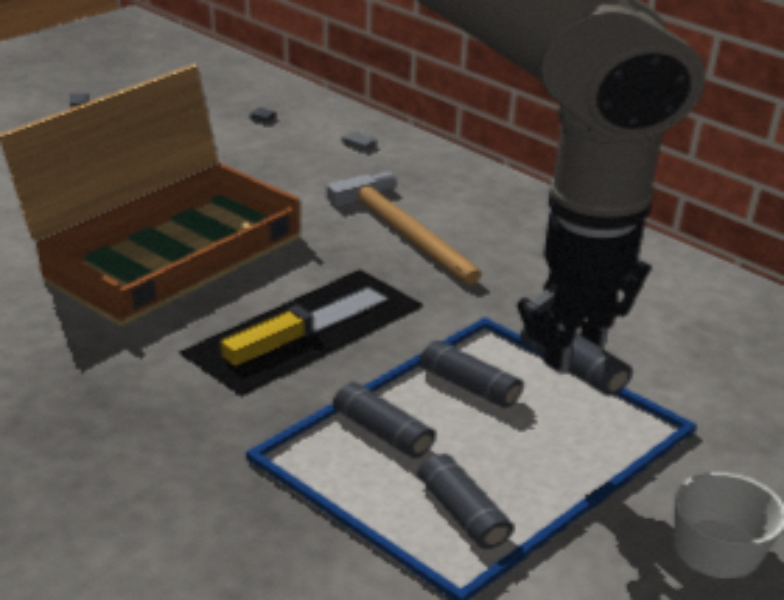

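The roller is held level, and the bar lies well on its mat. I'll measure the ribs while the chest is unobstructed.

```bash
python3 - <<'E'
from h import *
np.set_printoptions(precision=4,suppress=True)
for n,roi in(('top',(225,285,145,250)),('side',(205,320,140,230))):
    im=snap(n);h=hsv(im);x0,x1,y0,y1=roi
    m=np.zeros(im.shape[:2],bool);m[y0:y1,x0:x1]=((h[...,0]>50)&(h[...,0]<95)&(h[...,1]>60))[y0:y1,x0:x1]
    for c in rect(m)[:6]:
        if cv2.contourArea(c)<8: continue
        M=cv2.moments(c);u,v=M['m10']/M['m00'],M['m01']/M['m00']
        w=onz(n,u,v,.014);t=np.radians(4.1);d=w[:2]-[.535,.218]
        print(n,(round(u,1),round(v,1)),cv2.contourArea(c),w[:2],'chest',d[0]*np.cos(t)+d[1]*np.sin(t),-d[0]*np.sin(t)+d[1]*np.cos(t))
        if n=='top':
            q=np.array([onz(n,*p,.014)[:2] for p in cv2.boxPoints(cv2.minAreaRect(c))]);print(q.tolist())
im=snap('top');cv2.imwrite('pics/ct.png',cv2.resize(im[145:250,210:300],None,fx=5,fy=5,interpolation=cv2.INTER_CUBIC)[:,:,::-1])
E
```

```text
top (250.8, 217.4) 259.5 [0.4738 0.2213] chest -0.06084613726135859 0.007696097665215437
[[0.4838430899632927, 0.27964988125746104], [0.4925118591056875, 0.16479442618115547], [0.46388815799447486, 0.16219662047767827], [0.4552544561716464, 0.2767564757075148]]
top (250.0, 179.7) 253.0 [0.6012 0.2296] chest 0.06680861410610349 0.006810974061997832
[[0.611540562418015, 0.2887658411910303], [0.6200285606770755, 0.17295559879045755], [0.5908320578751132, 0.17039078018625262], [0.5823784001282687, 0.28590038482050023]]
top (250.3, 198.4) 251.5 [0.5375 0.2259] chest 0.003097097047406978 0.00765143095985472
[[0.5477743232927684, 0.2826690834450223], [0.555978768563274, 0.17037095083612333], [0.5271144379254639, 0.16782743075298512], [0.5189429663130734, 0.2798357458615028]]
top (249.5, 163.3) 94.5 [0.6575 0.2338] chest 0.12334924938839516 0.00695167016550159
[[0.6595594837081138, 0.2906938571263093], [0.6692657177235112, 0.17816369856125072], [0.6557052314123213, 0.17680412911743573], [0.6460179455107228, 0.2891994323363011]]
top (250.8, 233.8) 75.5 [0.4191 0.2192] chest -0.11552134098812077 0.009450632064405062
[[0.4204463025186147, 0.27232802024668296], [0.4284453377375632, 0.1621400168430596], [0.4177058824455312, 0.1611906586547014], [0.4097189317977375, 0.2712716281707842]]
side (241.3, 199.7) 136.0 [0.4688 0.2382] chest -0.06453714013016155 0.024879555732689174
side (257.1, 191.3) 126.5 [0.5324 0.2423] chest -0.0008814827483554354 0.024415964147233436
side (272.2, 183.3) 115.5 [0.5964 0.2467] chest 0.06331885523189623 0.024259800996608277
side (284.6, 176.6) 48.5 [0.6516 0.2507] chest 0.11867945538607974 0.02432293710715603
```

View pics/ct.png

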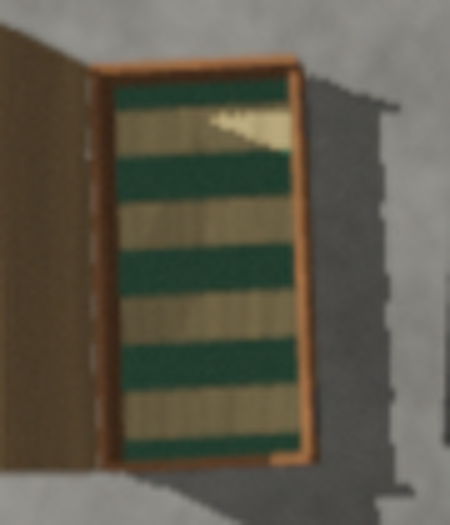

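The rib measurements put the chest's centre near (0.5365, 0.220) with yaw 3.9°. I'll carry roller A over bay 4.

```bash
python3 -m creep '{"translation":[[0,1,0],[0.2,2.2,0],[0.3,3.5,0],[0.4,4.8,0],[0.5,6,0],[0.6,7.3,0],[0.7,8.6,0],[0.8,9.9,0],[0.9,11.2,0],[0.95,12.2,0],[0.98,12.8,0],[0.98,13.1,0],[0.98,13.1,0],[0.98,13.1,0],[0.98,13.1,0],[0.98,13.1,0]],"delta_rot":[[0,0,0],[0,0,0],[0,0,0.5],[0,0,0.5],[0,0,1],[0,0,1],[0,0,1.5],[0,0,1.94],[0,0,1.94],[0,0,1.94],[0,0,1.94],[0,0,1.94],[0,0,1.94],[0,0,1.94],[0,0,1.94],[0,0,1.94]],"claw":[0.8,0.8,0.8,0.8,0.8,0.8,0.8,0.8,0.8,0.8,0.8,0.8,0.8,0.8,0.8,0.8]}'
```

```text
time: 22.18
position: [0.6264, 0.2245, 0.1178]
tcp_rot: [[-0.067, 0.998, 0.0], [0.998, 0.067, -0.0], [-0.0, 0.0, -1.0]]
ft_force: [-0.3, -0.0, -2.6]
grip_width: 0.0327
gripper_force: 100.5
```

```bash
python3 -m creep '{"translation":[[0.02,0,-0.7],[0.02,0,-1.4],[0.02,0,-2],[0.02,0,-2.3],[0.02,0,-2.47],[0.02,0,-2.47],[0.02,0,-2.47],[0.02,0,-2.47]],"delta_rot":[[0,0,0],[0,0,0],[0,0,0],[0,0,0],[0,0,0],[0,0,0],[0,0,0],[0,0,0]],"claw":[0.8,0.8,0.8,0.8,0.8,0.8,0.8,0.8]}'
```

```text
time: 23.18
position: [0.6274, 0.2256, 0.0195]
tcp_rot: [[-0.068, 0.998, 0.001], [0.998, 0.068, 0.0], [0.0, 0.001, -1.0]]
ft_force: [-0.1, -0.3, -0.0]
grip_width: 0.0329
gripper_force: 102.8
```

```bash
python3 -m creep '{"translation":[[0,0,0],[0,0,0],[0,0,0],[0,0,0],[0,0,0.7],[0,0,1.5],[0,0,2.5],[0,-1.5,3],[0,-4,3],[0,-6,3],[0,-6,3]],"delta_rot":[[0,0,0],[0,0,0],[0,0,0],[0,0,0],[0,0,0],[0,0,0],[0,0,0],[0,0,0],[0,0,0],[0,0,0],[0,0,0]],"claw":[0.51,0.51,0.51,0.51,0.51,0.51,0.51,0.4,0,0,0]}'
python3 - <<'E'
from h import *
from look import look
im=snap('top');b=snap('side')
A=cv2.resize(im[145:250,210:300],None,fx=4,fy=4,interpolation=cv2.INTER_CUBIC);B=cv2.resize(b[135:240,205:305],None,fx=4,fy=4,interpolation=cv2.INTER_CUBIC)
cv2.imwrite('pics/p1.png',np.hstack([A,B])[:,:,::-1]);look()
E
```

```text
time: 24.55
position: [0.6277, -0.0171, 0.1401]
tcp_rot: [[-0.067, 0.998, 0.003], [0.998, 0.067, -0.0], [-0.0, 0.003, -1.0]]
ft_force: [-0.6, -0.4, -0.4]
grip_width: 0.085
gripper_force: 0.0
roll (409.1, 227.2) [ 0.4523 -0.3047] [0.0338 0.1016] ang 72.7214173365053
roll (371.0, 217.5) [ 0.4814 -0.179 ] [0.0961 0.0331] ang 91.2962443748115
roll (371.2, 183.2) [ 0.596  -0.1787] [0.0976 0.0339] ang 94.69494621699627
blade (308.4, 181.7) [0.6004 0.0316] [0.1617 0.056 ] ang 173.17609766276942
```

View pics/p1.png

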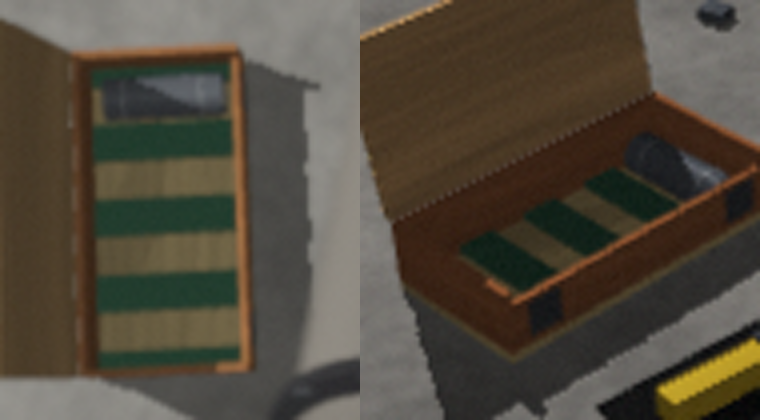

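Roller A lies in bay 4: in the crop it sits between the ribs at (165,95) in the top half and (675,160) in the side half. Next is roller B at (0.597, -0.181).

```bash
python3 -m creep '{"translation":[[-0.3,-1.5,0],[-0.6,-3,0],[-0.77,-4.1,0],[-0.77,-4.1,0],[-0.77,-4.1,-0.5],[-0.77,-4.1,-1.5],[-0.77,-4.1,-2.5],[-0.77,-4.1,-3],[-0.77,-4.1,-3.24],[-0.77,-4.1,-3.24],[-0.77,-4.1,-3.24],[-0.77,-4.1,-3.24],[-0.77,-4.1,-3.24],[-0.77,-4.1,-3.24],[-0.77,-4.1,-3.24],[-0.77,-4.1,-3.24],[-0.77,-4.1,-2],[-0.77,-4.1,-0.5],[-0.77,-4.1,-0.5]],"delta_rot":[[0,0,0.2],[0,0,0.2],[0,0,0.2],[0,0,0.2],[0,0,0.2],[0,0,0.2],[0,0,0.2],[0,0,0.2],[0,0,0.2],[0,0,0.2],[0,0,0.2],[0,0,0.2],[0,0,0.2],[0,0,0.2],[0,0,0.2],[0,0,0.2],[0,0,0.2],[0,0,0.2],[0,0,0.2]],"claw":[0,0,0,0,0,0,0,0,0,0,0.8,0.8,0.8,0.8,0.8,0.8,0.8,0.8,0.8]}' 100
```

```text
time: 27.08
position: [0.5994, -0.1797, 0.124]
tcp_rot: [[-0.085, 0.996, 0.009], [0.996, 0.085, -0.002], [-0.003, 0.009, -1.0]]
ft_force: [0.5, -0.1, -3.1]
grip_width: 0.0329
gripper_force: 101.1
```

```bash
python3 -m creep '{"translation":[[0,1,0],[-0.1,2,0],[-0.2,3.2,0],[-0.3,4.4,0],[-0.4,5.6,0],[-0.5,6.8,0],[-0.6,8,0],[-0.7,9,0],[-0.78,9.7,0],[-0.78,10.05,0],[-0.78,10.05,0],[-0.78,10.05,0],[-0.78,10.05,0],[-0.78,10.05,0]],"delta_rot":[[0,0,0],[0,0,0],[0,0,-0.2],[0,0,-0.2],[0,0,-0.2],[0,0,-0.2],[0,0,-0.2],[0,0,-0.2],[0,0,-0.2],[0,0,-0.2],[0,0,-0.2],[0,0,-0.2],[0,0,-0.2],[0,0,-0.2]],"claw":[0.8,0.8,0.8,0.8,0.8,0.8,0.8,0.8,0.8,0.8,0.8,0.8,0.8,0.8]}'
```

```text
time: 28.82
position: [0.5652, 0.2225, 0.119]
tcp_rot: [[-0.067, 0.998, 0.0], [0.998, 0.067, -0.0], [-0.0, 0.0, -1.0]]
ft_force: [-0.1, -0.6, -2.5]
grip_width: 0.0331
gripper_force: 101.0
```

```bash
python3 -m creep '{"translation":[[0.08,0,-0.7],[0.08,0,-1.4],[0.08,0,-2],[0.08,0,-2.35],[0.08,0,-2.55],[0.08,0,-2.55],[0.08,0,-2.55],[0.08,0,-2.55]],"delta_rot":[[0,0,0],[0,0,0],[0,0,0],[0,0,0],[0,0,0],[0,0,0],[0,0,0],[0,0,0]],"claw":[0.8,0.8,0.8,0.8,0.8,0.8,0.8,0.8]}'
```

```text
time: 29.82
position: [0.5687, 0.2237, 0.0177]
tcp_rot: [[-0.068, 0.998, 0.001], [0.998, 0.068, 0.001], [0.001, 0.001, -1.0]]
ft_force: [-0.3, 0.4, -1.7]
grip_width: 0.0333
gripper_force: 101.0
```

```bash
python3 -m creep '{"translation":[[0,0,-0.04],[0,0,-0.04],[0,0,-0.04],[0,0,-0.04],[0,0,-0.04],[0,0,0.7],[0,0,1.5],[0,0,2.5],[0,-1.5,3],[0,-4,3],[0,-5,3],[0,-5,3],[0,-5,3]],"delta_rot":[[0,0,0],[0,0,0],[0,0,0],[0,0,0],[0,0,0],[0,0,0],[0,0,0],[0,0,0],[0,0,0],[0,0,0],[0,0,0],[0,0,0],[0,0,0]],"claw":[0.8,0.51,0.51,0.51,0.51,0.51,0.51,0.51,0.4,0,0,0,0]}'
cat > chest.py <<'E'
from look import *
def chest():
    a=snap('top');P=a.astype(int)
    rep('inchest',P,(P[...,2]-P[...,0]>1)&(P[...,2]<140)&(P[...,2]-P[...,1]>-4),.026,4,232,268,155,245)
if __name__=='__main__': chest();look()
E
python3 chest.py
```

```text
time: 31.45
position: [0.5683, 0.0226, 0.137]
tcp_rot: [[-0.065, 0.998, 0.0], [0.998, 0.065, 0.0], [0.0, 0.0, -1.0]]
ft_force: [0.5, 0.8, -0.0]
grip_width: 0.0852
gripper_force: 0.0
inchest (250.5, 189.0) [0.568  0.2244] [0.1006 0.0372] ang 91.29121694851797
inchest (250.8, 168.3) [0.6383 0.2266] [0.1016 0.0369] ang 96.57842031511515
roll (409.1, 227.4) [ 0.4517 -0.3049] [0.033  0.1008] ang 74.25335361873974
roll (370.5, 217.5) [ 0.4814 -0.1773] [0.0927 0.0331] ang 91.29624437481156
```

```bash
python3 - <<'E'
from look import *
a=snap('top');P=a.astype(int);h=hsv(a)
m=(P[...,2]-P[...,0]>3)&(P[...,2]<140)&(h[...,1]<70)
rep('roll',P,m,.022,4,346,427,195,248)
b=snap('side')
z=np.hstack([cv2.resize(a[195:250,345:435],None,fx=4.4,fy=4.4),cv2.resize(b[235:325,290:445][:,:],(396,242))])
cv2.imwrite('pics/c.png',z[:,:,::-1])
E
```

```text
roll (409.2, 227.2) [ 0.4528 -0.3069] [0.0328 0.0996] ang 74.48411336333244
roll (369.0, 229.0) [ 0.444  -0.1736] [0.1223 0.1034] ang 0.6993359111988015
```

View pics/c.png

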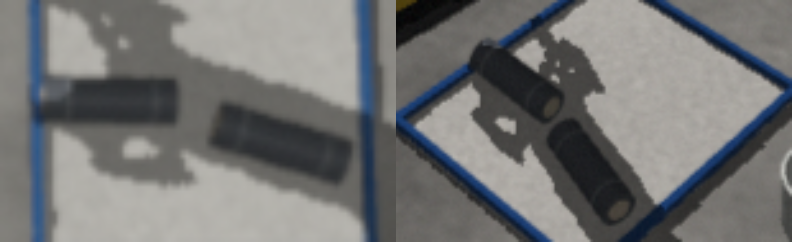

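The top crop centres roller C at (369.5,217.7). It has been nudged and its left end touches the blue rim, so it may lean slightly. D at (409,227) is unchanged. I'll grasp C at (0.481, -0.177).

```bash
python3 -m creep '{"translation":[[-0.8,-1.5,0],[-1.6,-3,0],[-2.18,-4.5,0],[-2.18,-5,0],[-2.18,-5,0],[-2.18,-5,-0.5],[-2.18,-5,-1.5],[-2.18,-5,-2.5],[-2.18,-5,-3.1],[-2.18,-5,-3.1],[-2.18,-5,-3.1],[-2.18,-5,-3.1],[-2.18,-5,-3.1],[-2.18,-5,-3.1],[-2.18,-5,-3.1],[-2.18,-5,-3.1],[-2.18,-5,-3.1],[-2.18,-5,-2],[-2.18,-5,-0.4],[-2.18,-5,-0.4]],"delta_rot":[[0,0,-0.5],[0,0,-0.5],[0,0,-0.5],[0,0,-0.5],[0,0,-0.5],[0,0,-0.5],[0,0,-0.5],[0,0,-0.5],[0,0,-0.5],[0,0,-0.5],[0,0,-0.5],[0,0,-0.5],[0,0,-0.5],[0,0,-0.5],[0,0,-0.5],[0,0,-0.5],[0,0,-0.5],[0,0,-0.5],[0,0,-0.5],[0,0,-0.5]],"claw":[0,0,0,0,0,0,0,0,0,0,0,0.8,0.8,0.8,0.8,0.8,0.8,0.8,0.8,0.8]}' 100
python3 - <<'E'
from look import *
s=arm.observe();p=s['position'];P=snap('side')
for t in(-5,0,5,10):
    t=np.radians(t);d=np.array([0,np.cos(t),np.sin(t)])*.05;c=p+[0,0,.0115];print(round(np.degrees(t)),proj('side',c-d),proj('side',c+d))
im=P.astype(int);h=hsv(P)
c=proj('side',p+[0,0,.0115]).astype(int);x,y=c;print(c)
cv2.imwrite('pics/c2.png',cv2.resize(P[y-45:y+45,x-60:x+60],None,fx=6,fy=6,interpolation=cv2.INTER_CUBIC)[:,:,::-1])
E
```

```text
time: 34.15
position: [0.4838, -0.1775, 0.1249]
tcp_rot: [[-0.024, 1.0, 0.008], [1.0, 0.024, -0.001], [-0.001, 0.008, -1.0]]
ft_force: [0.1, 0.4, -3.4]
grip_width: 0.0329
gripper_force: 101.7
-5 [354.0145 238.603 ] [325.398  222.1652]
0 [353.9877 240.0363] [325.3632 220.7698]
5 [353.8467 241.3859] [325.4319 219.4381]
10 [353.5932 242.6414] [325.6043 218.1798]
[339 230]
```

```bash
python3 -m creep '{"translation":[[0,1,0],[0.1,2,0],[0.2,3.2,0],[0.3,4.4,0],[0.4,5.6,0],[0.4,6.8,0],[0.5,8,0],[0.5,9,0],[0.5,9.6,0],[0.5,9.83,0],[0.5,9.83,0],[0.5,9.83,0],[0.5,9.83,0],[0.5,9.83,0]],"delta_rot":[[0,0,0],[0,0,0],[0,0,0.5],[0,0,0.5],[0,0,0.5],[0,0,0.5],[0,0,0.5],[0,0,0.5],[0,0,0.5],[0,0,0.5],[0,0,0.5],[0,0,0.5],[0,0,0.5],[0,0,0.5]],"claw":[0.8,0.8,0.8,0.8,0.8,0.8,0.8,0.8,0.8,0.8,0.8,0.8,0.8,0.8]}'
```

```text
time: 35.95
position: [0.5011, 0.216, 0.121]
tcp_rot: [[-0.067, 0.998, 0.0], [0.998, 0.067, 0.0], [0.0, 0.0, -1.0]]
ft_force: [-0.1, 0.8, -2.5]
grip_width: 0.0325
gripper_force: 101.7
```

```bash
python3 -m creep '{"translation":[[0.09,0,-0.7],[0.09,0,-1.4],[0.09,0,-2],[0.09,0,-2.35],[0.09,0,-2.5],[0.09,0,-2.5],[0.09,0,-2.5]],"delta_rot":[[0,0,0],[0,0,0],[0,0,0],[0,0,0],[0,0,0],[0,0,0],[0,0,0]],"claw":[0.8,0.8,0.8,0.8,0.8,0.8,0.8]}';python3 -m creep '{"translation":[[0,0,-0.05],[0,0,-0.1],[0,0,-0.1],[0,0,-0.1]],"delta_rot":[[0,0,0],[0,0,0],[0,0,0],[0,0,0]],"claw":[0.8,0.8,0.8,0.8]}'
```

```text
time: 36.83
position: [0.5052, 0.217, 0.0217]
tcp_rot: [[-0.068, 0.998, 0.001], [0.998, 0.068, 0.001], [0.001, 0.001, -1.0]]
ft_force: [0.8, 0.8, -3.1]
grip_width: 0.0326
gripper_force: 101.6
time: 37.33
position: [0.505, 0.217, 0.0181]
tcp_rot: [[-0.068, 0.998, 0.001], [0.998, 0.068, 0.001], [0.001, 0.001, -1.0]]
ft_force: [-2.8, -1.2, 10.2]
grip_width: 0.0325
gripper_force: 103.1
```

Contact with the floor is felt, so I'll release and retreat.

```bash
python3 -m creep '{"translation":[[0,0,0],[0,0,0],[0,0,0],[0,0,0],[0,0,0],[0,0,0.7],[0,0,1.5],[0,0,2.5],[0,-1.5,3],[0,-4,3],[0,-5,3],[0,-5,3],[0,-5,3]],"delta_rot":[[0,0,0],[0,0,0],[0,0,0],[0,0,0],[0,0,0],[0,0,0],[0,0,0],[0,0,0],[0,0,0],[0,0,0],[0,0,0],[0,0,0],[0,0,0]],"claw":[0.8,0.51,0.51,0.51,0.51,0.51,0.51,0.51,0.4,0,0,0,0]}'
python3 chest.py
```

```text
time: 38.95
position: [0.5046, 0.0159, 0.137]
tcp_rot: [[-0.066, 0.998, 0.0], [0.998, 0.066, 0.0], [0.0, 0.0, -1.0]]
ft_force: [-0.1, 0.2, -0.2]
grip_width: 0.0852
gripper_force: 0.0
inchest (251.5, 208.0) [0.5043 0.2183] [0.1    0.0367] ang 91.29452077790529
inchest (250.4, 188.7) [0.569  0.2249] [0.1003 0.0378] ang 93.92328824472487
inchest (250.8, 168.3) [0.6382 0.2264] [0.1019 0.0373] ang 96.57838554109479
roll (409.3, 227.2) [ 0.4523 -0.3054] [0.0331 0.1026] ang 73.51878059201776
```

```bash
python3 -m creep '{"translation":[[-0.3,-1.5,0],[-0.6,-3,0],[-0.9,-4.5,0],[-1.1,-6,0],[-1.3,-7.5,0],[-1.3,-8.07,0],[-1.3,-8.07,-0.8],[-1.3,-8.07,-1.8],[-1.3,-8.07,-2.7],[-1.3,-8.07,-3.15],[-1.3,-8.07,-3.15],[-1.3,-8.07,-3.15],[-1.3,-8.07,-3.15],[-1.3,-8.07,-3.15],[-1.3,-8.07,-3.15],[-1.3,-8.07,-3.15],[-1.3,-8.07,-3.15],[-1.3,-8.07,-3.15],[-1.3,-8.07,-1.7],[-1.3,-8.07,-0.4]],"delta_rot":[[0,0,-1],[0,0,-2],[0,0,-3],[0,0,-3.96],[0,0,-3.96],[0,0,-3.96],[0,0,-3.96],[0,0,-3.96],[0,0,-3.96],[0,0,-3.96],[0,0,-3.96],[0,0,-3.96],[0,0,-3.96],[0,0,-3.96],[0,0,-3.96],[0,0,-3.96],[0,0,-3.96],[0,0,-3.96],[0,0,-3.96],[0,0,-3.96]],"claw":[0,0,0,0,0,0,0,0,0,0,0,0,0.8,0.8,0.8,0.8,0.8,0.8,0.8,0.8]}' 100
```

```text
time: 41.55
position: [0.4519, -0.3058, 0.1218]
tcp_rot: [[0.274, 0.962, -0.002], [0.962, -0.274, 0.001], [0.0, -0.002, -1.0]]
ft_force: [1.7, 0.8, -3.1]
grip_width: 0.0332
gripper_force: 101.2
```

```bash
python3 -m creep '{"translation":[[0.3,1,0],[0.6,2.2,0],[0.9,3.5,0],[1,4.8,0],[1,6,0],[1,7.3,0],[0.9,8.6,0],[0.7,9.9,0],[0.4,11.2,0],[0.1,12.2,0],[-0.15,12.8,0],[-0.15,13,0],[-0.15,13,0],[-0.15,13,0],[-0.15,13,0],[-0.15,13,0]],"delta_rot":[[0,0,0],[0,0,0.5],[0,0,1],[0,0,1.5],[0,0,2],[0,0,2.5],[0,0,3],[0,0,3.5],[0,0,3.95],[0,0,3.95],[0,0,3.95],[0,0,3.95],[0,0,3.95],[0,0,3.95],[0,0,3.95],[0,0,3.95]],"claw":[0.8,0.8,0.8,0.8,0.8,0.8,0.8,0.8,0.8,0.8,0.8,0.8,0.8,0.8,0.8,0.8]}'
```

```text
time: 43.55
position: [0.4468, 0.2132, 0.1209]
tcp_rot: [[-0.066, 0.998, 0.0], [0.998, 0.066, -0.0], [-0.0, 0.0, -1.0]]
ft_force: [0.6, -0.7, -3.2]
grip_width: 0.0332
gripper_force: 101.7
```

```bash
python3 -m creep '{"translation":[[-0.03,0,-0.7],[-0.03,0,-1.4],[-0.03,0,-2],[-0.03,0,-2.35],[-0.03,0,-2.55],[-0.03,0,-2.55],[-0.03,0,-2.55],[-0.03,0,-2.55]],"delta_rot":[[0,0,0],[0,0,0],[0,0,0],[0,0,0],[0,0,0],[0,0,0],[0,0,0],[0,0,0]],"claw":[0.8,0.8,0.8,0.8,0.8,0.8,0.8,0.8]}'
```

```text
time: 44.55
position: [0.4465, 0.2141, 0.0199]
tcp_rot: [[-0.067, 0.998, 0.002], [0.998, 0.067, 0.001], [0.001, 0.002, -1.0]]
ft_force: [0.8, -1.7, 6.5]
grip_width: 0.0328
gripper_force: 104.7
```

```bash
python3 -m creep '{"translation":[[0,0,0],[0,0,0],[0,0,0],[0,0,0],[0,0,0.7],[0,0,1.5],[0,0,2.5],[0,-1.5,3],[0.5,-4,3],[0.5,-5,3],[0.5,-5,3],[0.5,-5,3]],"delta_rot":[[0,0,0],[0,0,0],[0,0,0],[0,0,0],[0,0,0],[0,0,0],[0,0,0],[0,0,0],[0,0,0],[0,0,0],[0,0,0],[0,0,0]],"claw":[0.51,0.51,0.51,0.51,0.51,0.51,0.51,0.4,0,0,0,0]}'
python3 chest.py
python3 - <<'E'
from h import *
im=snap('top');b=snap('side')
A=cv2.resize(im[145:250,225:330],None,fx=3.8,fy=3.8,interpolation=cv2.INTER_CUBIC);B=cv2.resize(b[135:240,205:305],None,fx=3.8,fy=3.8,interpolation=cv2.INTER_CUBIC)
cv2.imwrite('pics/p4.png',np.hstack([A,B])[:,:,::-1])
E
```

```text
time: 46.05
position: [0.4657, 0.0126, 0.1393]
tcp_rot: [[-0.064, 0.998, 0.001], [0.998, 0.064, 0.0], [0.0, 0.001, -1.0]]
ft_force: [0.0, 0.3, -0.7]
grip_width: 0.0857
gripper_force: 0.0
inchest (251.0, 208.0) [0.5043 0.22  ] [0.0967 0.0367] ang 91.2945207779053
inchest (250.1, 188.7) [0.5691 0.226 ] [0.0981 0.0379] ang 93.80893854287694
inchest (250.7, 168.4) [0.6381 0.2269] [0.1022 0.037 ] ang 96.13883907170974
inchest (251.5, 225.6) [0.4459 0.2158] [0.1008 0.0349] ang 94.16027103573177
blade (316.0, 180.0) [0.6063 0.0061] [0.0307 0.0792] ang 1.2705129101423154
```

View pics/p4.png

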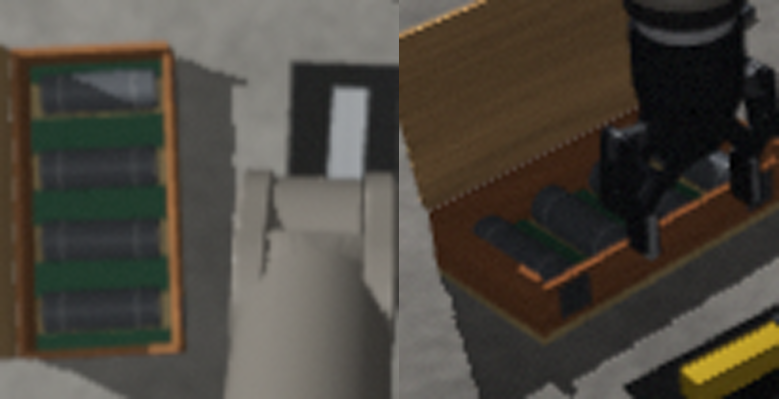

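All four rollers lie in their bays: the top half of the crop shows them at y≈90, 167, 240 and 310 between green ribs. The bar is still on its mat. Next I'll close the fingers and go over and behind the lid.

```bash
python3 -m creep '{"translation":[[0,0,1.5],[0,0,3],[0.5,1,3.2],[0.8,2.5,3.2],[1.1,4,3.2],[1.4,5.5,3.2],[1.6,7,3.2],[1.6,8.45,3.2],[1.6,8.45,3.2],[1.6,8.45,3.2],[1.6,8.45,3.2],[1.6,8.45,2],[1.6,8.45,1],[1.6,8.45,0.5],[1.6,8.45,0.5],[1.6,8.45,0.5]],"delta_rot":[[0,0,0],[0,0,0],[0,0,0],[0,0,0],[0,0,0],[0,0,0],[0,0,0],[0,0,0],[0,0,0],[0,0,0],[0,0,0],[0,0,0],[0,0,0],[0,0,0],[0,0,0],[0,0,0]],"claw":[1,1,1,1,1,1,1,1,1,1,1,1,1,1,1,1]}' 30
python3 - <<'E'
from look import *
b=snap('side');P=b.astype(int);h=hsv(b)
m=np.zeros(P.shape[:2],bool);m[140:235,205:320]=((P[...,2]-P[...,0]>1)&(h[...,1]<60)&(P[...,2]<140))[140:235,205:320]
for c in rect(m)[:6]:
    if cv2.contourArea(c)>40: print(cv2.contourArea(c),np.round(cv2.boundingRect(c)),[round(q,1) for q in cv2.minAreaRect(c)[0]])
for x,y in((.4459,.2158),(.5043,.2195),(.569,.225),(.6381,.227)):
    r=[]
    for z in(.026,.031):
        t=np.radians(94);d=np.array([np.cos(t),np.sin(t),0])*.05;n=np.array([-d[0]*0-.0,0,0])
        r.append((proj('side',[x,y,z])).round(1).tolist()+(proj('side',np.array([x,y,z])+d+[0,0,.018])).round(1).tolist())
    print(r)
look()
E
```

```text
time: 48.25
position: [0.5303, 0.3517, 0.1603]
tcp_rot: [[-0.066, 0.998, 0.002], [0.998, 0.066, 0.001], [0.001, 0.002, -1.0]]
ft_force: [-0.3, 0.2, -0.1]
grip_width: 0.0002
gripper_force: 0.0
201.5 [240 184  26  18] [251.9, 193.1]
190.5 [255 176  26  17] [266.8, 185.1]
172.0 [272 169  24  15] [282.7, 176.9]
129.0 [225 192  26  16] [237.3, 199.5]
45.5 [302 214  18  17] [311.4, 222.6]
[[238.9, 202.6, 228.1, 191.3], [238.7, 201.3, 227.9, 190.0]]
[[253.8, 194.7, 243.1, 183.7], [253.7, 193.4, 243.0, 182.4]]
[[269.3, 186.1, 258.7, 175.5], [269.2, 184.8, 258.6, 174.2]]
[[285.8, 178.0, 275.2, 167.7], [285.7, 176.7, 275.1, 166.4]]
blade (315.8, 182.1) [0.5991 0.0067] [0.1004 0.0326] ang 177.3927607946855
yel (313.8, 213.5) [0.4907 0.0106] [0.0929 0.0322] ang 178.46126183529233
```

The side view confirms all four rollers sit at floor height. Next I'll pull the lid forward from behind.

```bash
python3 -m creep '{"translation":[[0,-0.25,0],[0,-0.5,0],[0,-0.75,0],[0,-1,0],[0,-1.25,0],[0,-1.5,0],[0,-1.75,0],[0,-2,0],[0,-2.25,0],[0,-2.5,0],[0,-2.75,0],[0,-3,0],[0,-3.25,0],[0,-3.5,0],[0,-3.5,0]],"delta_rot":[[0,0,0],[0,0,0],[0,0,0],[0,0,0],[0,0,0],[0,0,0],[0,0,0],[0,0,0],[0,0,0],[0,0,0],[0,0,0],[0,0,0],[0,0,0],[0,0,0],[0,0,0]],"claw":[1,1,1,1,1,1,1,1,1,1,1,1,1,1,1]}'
python3 - <<'E'
from h import *
b=snap('side');a=snap('top')
for n,im,(x0,x1,y0,y1) in(('top',a,(200,290,140,260)),):
    h=hsv(im);m=np.zeros(im.shape[:2],bool);m[y0:y1,x0:x1]=((h[...,0]>8)&(h[...,0]<25)&(h[...,1]>70)&(h[...,2]>110))[y0:y1,x0:x1]
    for c in rect(m)[:3]: print(n,cv2.boundingRect(c),cv2.contourArea(c))
for th in(.6,.8,1.,1.2):
    y=.068-.142*np.cos(th);z=.062+.142*np.sin(th)+.008*np.cos(th);print(th,[proj('top',[.5365+X*.9977-y*.068,.221+X*.068+y*.9977,z]).round(1).tolist() for X in(-.134,.134)])
E
```

```text
time: 50.22
position: [0.5295, 0.2104, 0.1589]
tcp_rot: [[-0.065, 0.998, -0.0], [0.998, 0.065, -0.001], [-0.001, -0.0, -1.0]]
ft_force: [-0.1, -0.3, 1.0]
grip_width: -0.0
gripper_force: 0.0
top (234, 149, 35, 44) 284.0
top (245, 200, 10, 38) 189.0
top (268, 159, 2, 7) 5.5
0.6 [[261.7, 237.6], [259.2, 150.0]]
0.8 [[254.5, 237.8], [252.2, 148.7]]
1.0 [[245.9, 238.1], [243.8, 147.7]]
1.2 [[236.3, 238.5], [234.5, 147.2]]
```

The lid is at about 0.8 rad with the fingertip on its upper face. I'll press it down.

```bash
python3 -m creep '{"translation":[[0,-0.1,-0.2],[0,-0.2,-0.4],[0,-0.3,-0.6],[0,-0.4,-0.8],[0,-0.5,-1.0],[0,-0.6,-1.2],[0,-0.7,-1.4],[0,-0.8,-1.6],[0,-0.9,-1.8],[0,-1,-2],[0,-1,-2.1],[0,-1,-2.15],[0,-1,-2.15]],"delta_rot":[[0,0,0],[0,0,0],[0,0,0],[0,0,0],[0,0,0],[0,0,0],[0,0,0],[0,0,0],[0,0,0],[0,0,0],[0,0,0],[0,0,0],[0,0,0]],"claw":[1,1,1,1,1,1,1,1,1,1,1,1,1]}'
```

```text
time: 51.95
position: [0.5294, 0.172, 0.0728]
tcp_rot: [[-0.067, 0.998, -0.0], [0.998, 0.067, 0.0], [0.0, -0.0, -1.0]]
ft_force: [-0.0, 0.8, -0.2]
grip_width: 0.0
gripper_force: 0.0
```

```bash
python3 -m creep '{"translation":[[0,0,-0.05],[0,0,-0.05],[0,0,-0.1],[0,0,-0.1]],"delta_rot":[[0,0,0],[0,0,0],[0,0,0],[0,0,0]],"claw":[1,1,1,1]}'
```

```text
time: 52.45
position: [0.5296, 0.172, 0.07]
tcp_rot: [[-0.067, 0.998, 0.0], [0.998, 0.067, 0.001], [0.001, 0.0, -1.0]]
ft_force: [-3.0, -1.7, 10.9]
grip_width: -0.0004
gripper_force: 5.8
```

```bash
python3 -m creep '{"translation":[[0,0,-0.04],[0,0,-0.04],[0,0,0.5],[0,0,2],[0,0,4],[-0.5,3,5],[-2,6,5],[-4,7.5,5],[-4,7.5,5],[-4,7.5,5],[-4,7.5,5],[-4,7.5,5]],"delta_rot":[[0,0,0],[0,0,0],[0,0,0],[0,0,0],[0,0,0],[0,0,0],[0,0,0],[0,0,0],[0,0,0],[0,0,0],[0,0,0],[0,0,0]],"claw":[1,1,1,1,1,1,1,1,1,1,1,1]}'
python3 - <<'E'
from look import *
look()
a0=cv2.imread('pics/side0.png')[:,:,::-1].astype(int)[140:232,205:320];t0=cv2.imread('pics/top0.png')[:,:,::-1].astype(int)[150:245,222:280]
b=snap('side').astype(int)[140:232,205:320];t=snap('top').astype(int)[150:245,222:280]
for x,y in((a0,b),(t0,t)):
    d=np.abs(x-y).max(2);print(d.mean(),(d>40).sum());
    ys,xs=np.where(d>40);print(list(zip(xs,ys))[:60:4])
s=arm.observe();print(s['position'],s['time'],s['ft_force'])
E
```

```text
time: 53.95
position: [0.3659, 0.4755, 0.2688]
tcp_rot: [[-0.074, 0.997, -0.001], [0.997, 0.074, 0.001], [0.001, -0.001, -1.0]]
ft_force: [0.3, 0.3, -0.3]
grip_width: -0.0001
gripper_force: 0.0
blade (315.8, 182.5) [0.598  0.0066] [0.0976 0.0318] ang 177.65864915145494
yel (314.0, 213.5) [0.4906 0.0099] [0.0938 0.0338] ang 178.29490726771888
4.394423440453687 241
[(np.int64(113), np.int64(73)), (np.int64(113), np.int64(74)), (np.int64(112), np.int64(75)), (np.int64(109), np.int64(76)), (np.int64(113), np.int64(76)), (np.int64(109), np.int64(77)), (np.int64(105), np.int64(78)), (np.int64(109), np.int64(78)), (np.int64(96), np.int64(79)), (np.int64(107), np.int64(79)), (np.int64(94), np.int64(80)), (np.int64(104), np.int64(80)), (np.int64(90), np.int64(81)), (np.int64(94), np.int64(81)), (np.int64(100), np.int64(81))]
3.3960072595281305 0
[]
[0.3703 0.4707 0.2687] 54.1 [-0.6759 -1.0895 -0.1666]
```

The chest looks the same as when it started closed in both views. The bar lies on its mat and the tray is empty, so I'll hand it in.

```bash
python3 -c "
from station import arm;print(arm.sign_off())"
```

```text
the job is handed in; nothing more can be done
None
```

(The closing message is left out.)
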